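# Hang the corner plate level on the finishing stand

## Task

Take the corner plate that stands in the front slot of the rack, the one nearest the robot, and hang it on the finishing stand's peg by whichever of its four holes lets it hang level, with its long bottom edge down. Ease the hole over the ball end without forcing it and slide the plate gently home until it sits against the peg's collar, then let go so that it hangs freely. Leave the other two plates and everything else on the bench where they are.

Things in the scene. Friction and masses are not known exactly. Their poses are not given: they have to be found in the camera images.
- plate_a_mid (a point): Short L corner plate, grey 12 mm board, on edge in a rack slot. Axes: x through the thickness, y along its length, z up. Point: middle of the thickness, half-way up (72 mm from top and bottom edges), y = 0. Bottom bar y = -50 to 90 mm, 50 mm high. Upright part above it y = -50 to 50 mm. Four round 14 mm through holes in a level row 40 mm above this point, at y = -31, -11, +9 and +29 mm.
- plate_a: The same plate, same axes; origin on its bottom edge, 72 mm below plate_a_mid. Solid recycled-plastic board of even thickness (12 mm) and density all over, 0.16 to 0.33 kg; top edge flat, 144 mm above the bottom edge.
- plate_b_mid (a point): Long L corner plate, grey 12 mm board, on edge in a rack slot. Axes: x through the thickness, y along its length, z up. Point: middle of the thickness, half-way up (72 mm from top and bottom edges), y = 0. Bottom bar y = -170 to 50 mm, 50 mm high. Upright part above it y = -50 to 50 mm. Four round 14 mm through holes in a level row 40 mm above this point, at y = -33, -13, +7 and +27 mm.
- plate_b: The same plate, same axes; origin on its bottom edge, 72 mm below plate_b_mid. Solid recycled-plastic board of even thickness (12 mm) and density all over, 0.16 to 0.33 kg; top edge flat, 144 mm above the bottom edge.
- plate_c_mid (a point): Offset tee corner plate, grey 12 mm board, on edge in a rack slot. Axes: x through the thickness, y along its length, z up. Point: middle of the thickness, half-way up (72 mm from top and bottom edges), y = 0. Bottom bar y = -100 to 60 mm, 50 mm high. Upright part above it y = -50 to 50 mm. Four round 14 mm through holes in a level row 40 mm above this point, at y = -29, -9, +11 and +31 mm.
- plate_c: The same plate, same axes; origin on its bottom edge, 72 mm below plate_c_mid. Solid recycled-plastic board of even thickness (12 mm) and density all over, 0.16 to 0.33 kg; top edge flat, 144 mm above the bottom edge.
- rack: Wooden rack fixed on the bench; origin under its middle, x from its front (robot's side) to its back. Base board 235 x 270 mm, 15 mm thick, on which the plates stand, in three slots along y between strips that rise to 45 mm: front slot at x = -75 mm (nearest the robot), middle 0, back 75. Slots 17 mm wide. One plate in each, in any order.
- stand: Steel finishing stand fixed on the bench; origin on the bench under its mast, z up; foot 130 x 150 x 10 mm. A level peg sticks out of the telescopic mast along the stand's -x at y = 0. The mast is clamped wherever the last user left it: the peg's axis is 175 to 205 mm above the bench; the height is NOT reported and must be seen or felt. The clamp holds against 50 N.
- stand_home (a point): Point on the bench under the middle of a plate that is fully home (stand x = -96 mm). Peg, as x in the stand's frame: head block at the mast +13 to -13 mm (10 mm above the axis); 11 mm sleeve to -84; collar 20 mm across, front face at -90; 8 mm round shaft from -90 to -138; 10 mm ball at the free end, centre -138. All on one level axis.
- drill: bystander: cordless drill standing on its battery, 200 mm long, 180 mm high; origin under its middle. Leave where it is
- film_roll: bystander: roll of wrapping film on end, 90 mm across, 122 mm high; origin under its middle. Leave where it is
- offcut_a: bystander: brown plank offcut 160 x 75 x 22 mm; origin under its middle. Leave where it is
- offcut_b: bystander: brown plank offcut 110 x 60 x 22 mm; origin under its middle. Leave where it is
- tape: bystander: tape measure 68 x 36 x 62 mm; origin under its middle. Leave where it is
- hammer: bystander: hammer lying flat, about 280 mm long, 30 mm high; origin under its middle. Leave where it is
- bolt: bystander: loose 90 mm steel bolt, 15 mm high; origin under its middle. Leave where it is
- paint_tin: bystander: red tin 86 mm across, 105 mm high; origin under its middle. Leave where it is

How it is judged:
By the outcome, as a careful person would: the job done as asked, in the order asked, and still so for the second after the job is handed in, with the robot touching nothing.
It also fails if it takes over 72 s, if anything falls off the work surface, if the arm or the gripper's body presses on something with over 40 N, if the wrist force passes 120 N, or if a joint passes its speed limit or range.

## Robot

A 6-joint arm with a two-finger parallel gripper is mounted at the origin on the work surface. World frame = base frame: x ahead of the robot, y to its left, z up, the work surface at z = 0. Lengths are in mm, angles in rad, forces in N, time in s.
With the tool pointing down it reaches from about 375 to 900 mm from the base axis. Payload 3.1 kg.
Tool frame: the origin (TCP) lies at the very end of the fingers, on their centre line; the grasp point (between the pads) lies 19 mm behind it; x points along the fingers, y is the direction in which the jaws open and shut, and the axes are right-handed (so a half turn about x gives the same grasp; the last joint's range is limited). The gripper opens to 85 mm and grips with 20 to 120 N. Pads are 22 mm wide; open, the fingers measure 114 mm over their backs; the gripper's body (76 mm by 85 mm) begins 54 mm behind the grasp point. The pads swing forward as they close: fully open they stand 13 mm farther back than shut.
Start: joints at [-0.178, 0.527, 1.433, -0, 1.181, -0.178], TCP at [624.977, 0.034, 198.51] pointing down, gripper open.
Joint ranges: [-3.08, 3.08], [-0.75, 2.2], [0.22, 2.44], [-1.43, 4.57], [0, 2.65], [-2.85, 2.85]. Speed limits (rad/s): [2.79, 2.79, 3.14, 3.14, 3.14, 3.14].

## Interface

Orientations are given as a unit quaternion [x, y, z, w].
In Python, from rig import manip, grip, solve_ik, state, vision gives the robot as it stands. Calls block until the motion is done:
- manip.move_pose(position, orientation): joint-space move of the TCP to a pose.
- manip.servo_line(position, frame=None, rate=150): straight line of the TCP; frame=None keeps the orientation; rate is the mean speed in mm/s.
- manip.move_j(angles): joint-space move.
- grip(opening, effort=None): opening from 0.0 (shut) to 1.0 (fully open); effort is the grip in N (None keeps the last); returns when the fingers have stopped.
- manip.pause(seconds).
- solve_ik(position, orientation): joint angles nearest the present ones, or None.
- state(): the state.
- vision.snapshot(name): name is "scene" or "side" or "wrist"; returns the picture (400x640x3 uint8, red, green, blue); there is no depth.
- vision.get_calibration(name): a dict with "fx", "fy", "cx", "cy" (pixels), "R" (3x3) and "t" (3): a world point X has camera coordinates R X + t. Camera axes: x right, y down, z forward; pixel columns grow to the right and rows downward; lengths in mm; the calibration is good to about 2 mm. The wrist camera is an equidistant fisheye: a pixel r from the principal point sees the ray r / f radians off the axis. A picture is of the moment at which its call begins: read the wrist's pose just before it. get_calibration takes no time and is no camera call; for the wrist camera it gives the pose at the moment of the call.
A pose or a line that the arm cannot do raises manip.PlanningError and nothing moves.
- manip.close_job(): hands the job in, once; it reports no verdict.
The state is a dict: "t": time; "qpos": joint angles; "joint_velocities": joint speeds; "joint_efforts": joint torques, N m; "tcp_pos": TCP position; "orientation": TCP orientation; "ft_force": force on the tool from outside, world axes, zero at the start; "wrist_torque": the same for the moment, N m; "finger_gap": opening from 0.0 (shut) to 1.0 (fully open).
Only numpy, scipy, OpenCV 4.12 (cv2) and the standard library are available. Lean on these libraries where they do the work, as an engineer would, in place of code of your own. Each camera call takes 0.05 s, during which the arm holds its last target. There are 200 camera calls.

## Working session

There is one attempt and no reset: what is moved stays moved. The work goes in short steps, each a Python script; the robot and the scene stay as the last script left them, time stands still between calls to the robot, and variables do not carry over. Pictures are saved under pics/ and viewed, about 8 in all and at most 12, crops included, and the job is handed in when it is done.

```bash
ls; mkdir -p pics; python3 - <<'E'
from rig import manip, grip, solve_ik, state, vision
import cv2
for n in ("scene","side"):
    im=vision.snapshot(n); cv2.imwrite(f"pics/{n}0.png",im[:,:,::-1])
    c=vision.get_calibration(n); print(n,c)
s=state();print(s["t"],s["orientation"],s["ft_force"])
print(vision.get_calibration("wrist"))
E
```

```text
pics
scene {'fx': 423.08797819273803, 'fy': 423.08797819273803, 'cx': 320.6659599319291, 'cy': 197.57814296482167, 'R': array([[-0.75485196,  0.6556006 ,  0.01965658],
       [ 0.35726729,  0.4361175 , -0.82593075],
       [-0.55005327, -0.61643279, -0.5634288 ]]), 't': array([ 465.17506301,  -95.54488528, 1686.12778763])}
side {'fx': 377.2483696090049, 'fy': 377.2483696090049, 'cx': 320.365253756089, 'cy': 202.03980149269017, 'R': array([[-0.92260749, -0.3850151 ,  0.02363879],
       [-0.2258707 ,  0.48954178, -0.84221807],
       [ 0.3126945 , -0.78237601, -0.53861854]]), 't': array([ 471.75810977,  220.02146556, 1143.90285398])}
0.1 [ 0.49960761  0.50057723 -0.50039666  0.49941752] [-0.48968781  0.1042039  -0.30590227]
{'fx': 309.70691628693146, 'fy': 309.70691628693146, 'cx': 320.97055989336377, 'cy': 201.67665629934322, 'R': array([[ 9.99996506e-01, -1.34506120e-03, -2.27576314e-03],
       [-5.50313571e-04, -9.47938487e-01,  3.18453013e-01],
       [-2.58562226e-03, -3.18450648e-01, -9.47935915e-01]]), 't': array([-623.81655232,  -40.78616403,  381.96327682])}
```

View pics/scene0.png

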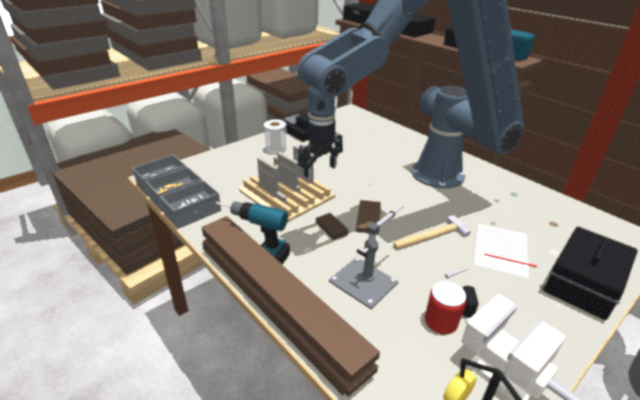

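View pics/side0.png

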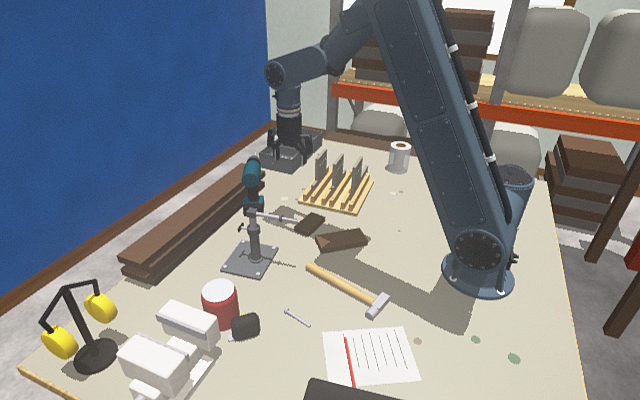

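The scene view shows the rack near (287,190) and the stand foot near (364,282), with its peg running to about (402,208). In the side view the rack is near (337,190), the stand foot near (250,262) and the peg runs right from about (252,213). I'll compute rough positions and upscale crops.

```bash
cat > h.py <<'E'
import numpy as np, cv2
from rig import manip, grip, solve_ik, state, vision
def ray(c,u,v,fish=False):
    x,y=(u-c["cx"])/c["fx"],(v-c["cy"])/c["fy"]
    if fish:
        r=np.hypot(x,y); d=np.array([x/r*np.sin(r),y/r*np.sin(r),np.cos(r)]) if r>1e-9 else np.array([0,0,1.])
    else: d=np.array([x,y,1.])
    R=np.array(c["R"]); return -R.T@np.array(c["t"]), R.T@(d/np.linalg.norm(d))
def atz(c,u,v,z,fish=False):
    o,d=ray(c,u,v,fish); return o+d*(z-o[2])/d[2]
def tri(rays):
    A=np.zeros((3,3));b=np.zeros(3)
    for o,d in rays: P=np.eye(3)-np.outer(d,d);A+=P;b+=P@o
    X=np.linalg.solve(A,b); return X,[float(np.linalg.norm((np.eye(3)-np.outer(d,d))@(X-o))) for o,d in rays]
def proj(c,X,fish=False):
    p=np.array(c["R"])@np.asarray(X,float)+np.array(c["t"])
    if fish:
        r=np.hypot(p[0],p[1]);th=np.arctan2(r,p[2]);k=th/max(r,1e-9)
        return np.array([c["cx"]+c["fx"]*k*p[0],c["cy"]+c["fy"]*k*p[1]])
    return np.array([c["cx"]+c["fx"]*p[0]/p[2],c["cy"]+c["fy"]*p[1]/p[2]])
E
python3 - <<'E'
from h import *
np.set_printoptions(precision=1,suppress=True)
S=vision.get_calibration("scene");D=vision.get_calibration("side")
print("foot",atz(S,364,282,10),atz(D,250,260,10))
print("rack",atz(S,287,192,20),atz(D,337,190,20))
print("tip",*tri([ray(S,403,207),ray(D,300,219)]))
print("corners rack scene",[atz(S,*p,15) for p in ((240,195),(298,218),(334,192))])
print("side",[atz(D,*p,15) for p in ((298,207),(359,213),(375,182))])
a=cv2.imread("pics/scene0.png")[130:310,220:440];b=cv2.imread("pics/side0.png")[130:290,210:390]
a=cv2.resize(a,None,fx=3,fy=3,interpolation=cv2.INTER_CUBIC)[:540,:]
cv2.imwrite("pics/c1.png",a)
b=cv2.resize(b,None,fx=3.6,fy=3.6,interpolation=cv2.INTER_CUBIC);cv2.imwrite("pics/c2.png",b)
E
```

```text
foot [660.4 233.8  10. ] [649.5 231.6  10. ]
rack [ 561.  -248.6   20. ] [ 548.4 -260.3   20. ]
tip [495.4 203.6 183. ] [7.59047716796041, 7.590477167960385]
corners rack scene [array([ 697.6, -345. ,   15. ]), array([ 622.7, -107.5,   15. ]), array([ 424.9, -147. ,   15. ])]
side [array([639.9, -90.6,  15. ]), array([ 419.9, -147.8,   15. ]), array([ 429.3, -397.1,   15. ])]
```

View pics/c2.png

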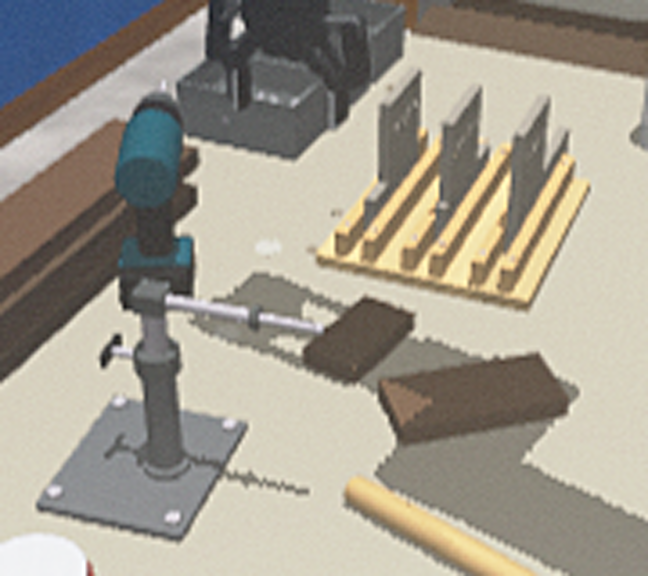

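The front plate's bar sticks out towards -y. The peg points roughly along world -x, like the plates' thickness axis, so a top-down grasp with the starting orientation works for both. Next, a close wrist look at each.

```bash
python3 - <<'E'
from h import *
import pickle
q=[.5,.5,-.5,.5]
def look(p,n):
    manip.move_pose(p,q); c=vision.get_calibration("wrist"); im=vision.snapshot("wrist")
    cv2.imwrite(f"pics/{n}.png",im[:,:,::-1]); pickle.dump(c,open(f"pics/{n}.pkl","wb")); print(n,-np.array(c["R"]).T@c["t"],state()["t"],state()["tcp_pos"])
look([510,170,330],"w_stand")
look([400,-220,300],"w_rack")
s=vision.snapshot("side");cv2.imwrite("pics/side1.png",s[:,:,::-1])
s=vision.snapshot("scene");cv2.imwrite("pics/scene1.png",s[:,:,::-1])
E
```

```text
w_stand [510.59427392 251.46764769 505.08966964] 1.1083 [510.37622102 168.97807364 328.71931487]
w_rack [ 400.44543773 -137.62731378  475.99868739] 2.6667 [ 400.50548214 -219.4195943   300.03183028]
```

View pics/w_rack.png

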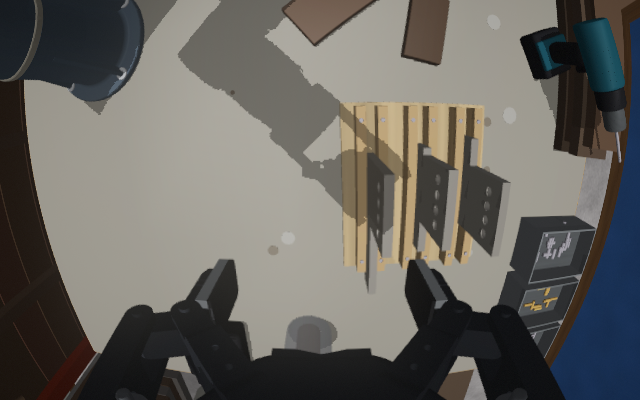

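View pics/w_stand.png

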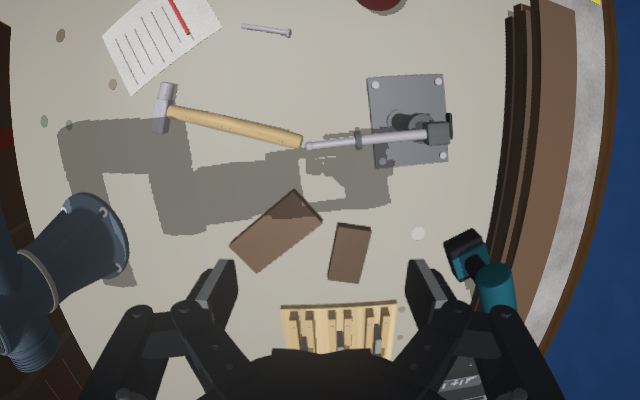

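Wrist image, rack: the front plate lies around columns 365–395, rows 150–293, and its bar emerges at the bottom (-y) near (372,293). Wrist image, stand: the ball is near (308,147), the collar near (358,139) and the head block near (437,133). I need a crop of each, combined into one picture.

```bash
python3 - <<'E'
import cv2,numpy as np
r=cv2.imread("pics/w_rack.png")[140:300,340:440]; s=cv2.imread("pics/w_stand.png")[115:165,295:455]
r=cv2.resize(r,None,fx=3.75,fy=3.75,interpolation=cv2.INTER_CUBIC)
s=cv2.resize(s,None,fx=2.6,fy=2.6,interpolation=cv2.INTER_CUBIC)
t=cv2.imread("pics/side1.png")[190:290,225:325]; t=cv2.resize(t,None,fx=4,fy=4,interpolation=cv2.INTER_CUBIC)
o=np.zeros((600,800,3),np.uint8); o[:600,:375]=r[:,:]; o[:130,380:796]=s[:,:416]; o[140:540,380:780]=t
cv2.imwrite("pics/crop3.png",o)
E
```

```text
(no output)
```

View pics/crop3.png

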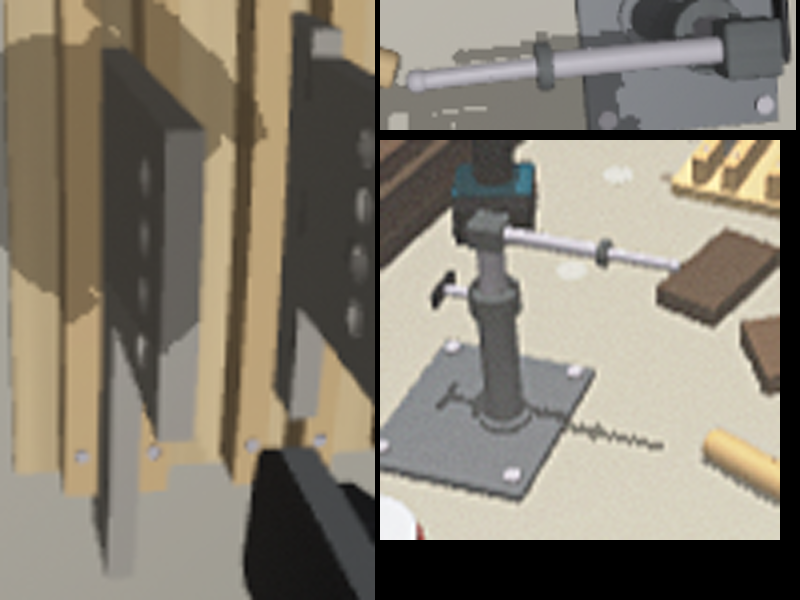

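The front plate's top edge in the crop runs from (163–203,128) to (158–195,440). Its bar end is at (105–132,575), and the four holes are near x=143, rows 178–348. I'll turn these into positions.

```bash
python3 - <<'E'
from h import *
import pickle
np.set_printoptions(precision=1,suppress=True)
R=pickle.load(open("pics/w_rack.pkl","rb"));W=pickle.load(open("pics/w_stand.pkl","rb"));D=vision.get_calibration("side")
f=lambda x,y,z:atz(R,340+x/3.75,140+y/3.75,z,True)
print("top +y",f(163,127,159),f(203,130,159),"-y",f(158,440,159),f(195,440,159))
print("bar",f(105,573,65),f(132,573,65),"inner",f(110,330,65))
a=(f(163,127,159)+f(158,440,159))/2
for p in ((145,178),(145,237),(142,293),(141,348)):
    h=f(*p,127); print("hole",h)
ball=(309.2,145.8);col=(358.5,139.2)
for n,w,s in(("ball",ball,(299.5,221.5)),("collar",col,(280.75,218.5))):
    print(n,*tri([ray(W,*w,True),ray(D,*s)]),[atz(W,*w,z,True) for z in(175,190,205)])
E
```

```text
top +y [ 466.9 -212.9  159. ] [ 478.7 -213.7  159. ] -y [ 472.4 -313.4  159. ] [ 484.5 -313.8  159. ]
bar [ 476.4 -431.5   65. ] [ 488.3 -431.9   65. ] inner [ 470.7 -316.2   65. ]
hole [ 468.7 -237.2  127. ]
hole [ 469.8 -256.9  127. ]
hole [ 470.  -276.2  127. ]
hole [ 471.  -295.9  127. ]
ball [495.9 203.3 182.3] [2.1593518991574845, 2.15935189915749] [array([497.5, 203.4, 175. ]), array([498.1, 205.6, 190. ]), array([498.7, 207.7, 205. ])]
collar [548.6 211.2 182.4] [0.9434406392456857, 0.9434406392458032] [array([550.3, 210.7, 175. ]), array([548.5, 212.6, 190. ]), array([546.7, 214.5, 205. ])]
```

The top edge measures 100 × 12 mm and the bar sticks out 118 mm, so the front plate is plate_b (long L). Its centre is about (475.6,-263.4), yaw 0.057. The centre of mass is at y = -32.4, so it hangs from the -33 hole, the one nearest the bar end. The peg's ball is about (497,204), yaw 0.15, z about 182. I'll feel the peg height with closed fingertips first.

```bash
cat >> h.py <<'E'
from scipy.spatial.transform import Rotation as Ro
def Q(yaw): return (Ro.from_euler("z",yaw)*Ro.from_quat([.5,.5,-.5,.5])).as_quat().tolist()
def F(): return np.array(state()["ft_force"])
def st(tag=""):
    s=state(); print(tag,round(s["t"],2),np.round(s["tcp_pos"],2),np.round(s["ft_force"],2),round(s["finger_gap"],3))
E
python3 - <<'E'
from h import *
import pickle
np.set_printoptions(precision=2,suppress=True)
W=pickle.load(open("pics/w_stand.pkl","rb"))
for z in (183,188,193): print("head",atz(W,438,134,z,True))
grip(0.0,40)
x,y=522,207.5
manip.move_pose([x,y,215],Q(.15)); manip.servo_line([x,y,200],rate=60); manip.pause(.2)
st(); f0=F(); z=200
while z>178:
    z-=1.0; manip.servo_line([x,y,z],rate=40); d=F()-f0
    if abs(d[2])>2: break
st("contact"); manip.pause(.2); st("settled")
manip.servo_line([x,y,230],rate=150); st("up")
E
```

```text
head [637.35 220.29 183.  ]
head [635.38 220.77 188.  ]
head [633.42 221.26 193.  ]
 5.79 [522.24 207.49 200.18] [-0.61 -0.15  0.99] -0.002
contact 11.29 [521.92 207.49 177.92] [-0.43  0.8   0.47] 0.001
settled 11.49 [522.03 207.53 178.02] [ 0.76  0.3  -0.3 ] -0.002
up 11.99 [521.76 207.47 229.92] [-0.43  0.48 -0.08] -0.004
```

No contact even at z=178, which disagrees with the triangulated height of about 182. I'll put the fingers back near the peg and look.

```bash
python3 - <<'E'
from h import *
import pickle
x,y=522,207.5
manip.servo_line([x,y,182],rate=150); manip.pause(.1); st()
o=[]
for n,(u,v) in(("side",(280,215)),("scene",(392,215)),("wrist",(340,260))):
    c=vision.get_calibration(n)
    p=proj(c,state()["tcp_pos"],n=="wrist"); print(n,p)
    im=vision.snapshot(n)[:,:,::-1]; cv2.imwrite(f"pics/t_{n}.png",im); pickle.dump(c,open(f"pics/t_{n}.pkl","wb"))
    a,b=int(p[0])-50,int(p[1])-40
    if n=="wrist": b=min(b,400-80)
    print(n,"crop origin",a,b)
    o.append(cv2.resize(im[b:b+80,a:a+100],(400,320) if n!="wrist" else (400,280),interpolation=cv2.INTER_CUBIC))
C=np.zeros((600,800,3),np.uint8);C[:320,:400]=o[0];C[:320,400:]=o[1];C[320:,200:600]=o[2]
cv2.imwrite("pics/t.png",C)
E
```

```text
12.56 [522.64 207.64 182.52] [-0.1   0.11  1.04] 0.0
side [289.34374866 220.02863052]
side crop origin 239 180
scene [396.85535362 208.72575239]
scene crop origin 346 168
wrist [321.0315634  236.27916678]
wrist crop origin 271 196
```

View pics/t.png

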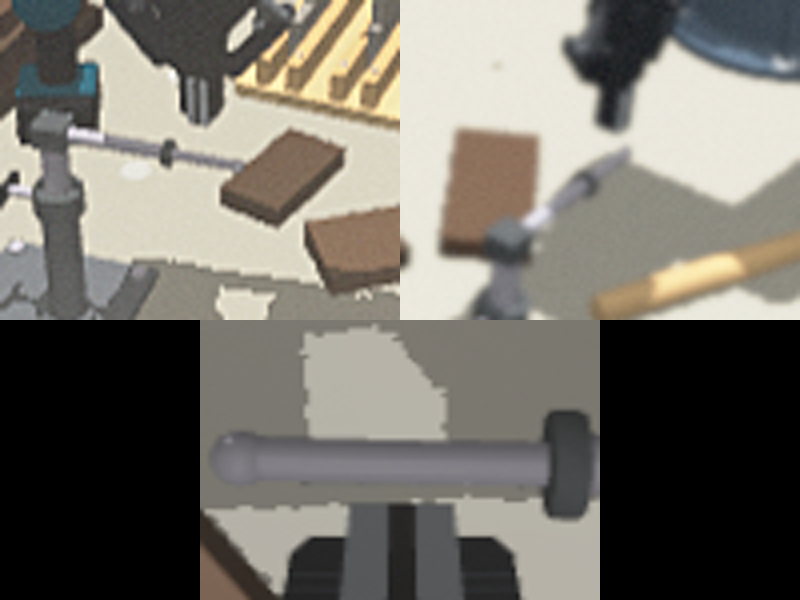

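The fingertips hang clearly above the peg although the TCP projects onto it: tip in side about (289.8,210.5), in scene (399,200.5), in wrist row about 248. I'll triangulate the real tip and the ball.

```bash
python3 - <<'E'
from h import *
import pickle
np.set_printoptions(precision=1,suppress=True)
c={n:pickle.load(open(f"pics/t_{n}.pkl","rb")) for n in("side","scene","wrist")}
side=(239+203/4,180+122/4);sc=(346+212/4,168+130/4);w=(271+203/4,196+183/3.5)
print("tip",*tri([ray(c["side"],*side),ray(c["scene"],*sc)]))
print("tip3",*tri([ray(c["side"],*side),ray(c["scene"],*sc),ray(c["wrist"],*w,True)]))
W0=pickle.load(open("pics/w_stand.pkl","rb"))
R=[]
for n,w1,w0,s,k in(("ball",(271+37/4,196+138/3.5),(309.2,145.8),(299.5,221.5),(346+228/4,168+155/4)),("collar",(271+366/4,196+145/3.5),(358.5,139.2),(280.75,218.5),(346+185/4,168+184/4))):
    r=[ray(c["wrist"],*w1,True),ray(W0,*w0,True)]
    print(n,"wrist pair",*tri(r)); print(n,"all",*tri(r+[ray(c["side"],*s),ray(c["scene"],*k)]))
    print("atz", [atz(c["wrist"],*w1,z,True) for z in (175,183)])
E
```

```text
tip [521.3 208.4 212.8] [2.1898858052792893, 2.189885805279488]
tip3 [521.8 211.  213. ] [3.848115487827157, 1.4574253374180046, 3.3062490348074474]
ball wrist pair [497.7 204.7 183.7] [0.19610622159116167, 0.19610622159110766]
ball all [496.3 204.1 179.9] [1.4972280091634222, 1.430184959555747, 3.7946461921305974, 4.46823895748025]
atz [array([496.8, 200.5, 175. ]), array([497.4, 204.4, 183. ])]
collar wrist pair [548.6 212.  185.8] [0.43259164630674063, 0.432591646306349]
collar all [548.7 211.5 181.5] [1.4332729282166106, 0.847875736320925, 1.374409870332686, 2.5114090785909564]
atz [array([550.6, 207. , 175. ]), array([548.8, 210.6, 183. ])]
```

By triangulation the fingertips sit about 30 mm above the reported TCP, and the wrist view's geometry agrees (31–38 mm). The peg is at z ≈ 183. I'll confirm by touch: first the peg, then the plate's top edge (z=159), which gives both heights relative to the same fingertips.

```bash
cat >> h.py <<'E'
def fm(n=4): return np.mean([F() for _ in range(n)],axis=0)
def touch_down(x,y,z0,zmin,step=1.2,th=2.5):
    manip.servo_line([x,y,z0],rate=120); manip.pause(.15); f0=fm(); z=z0
    while z>zmin:
        z-=step; manip.servo_line([x,y,z],rate=40); d=fm()-f0
        if d[2]>th: st("contact %s"%np.round(d,1)); return True
    st("no contact"); return False
E
python3 - <<'E'
from h import *
x,y=522,208
ok=touch_down(x,y,166,146)
manip.servo_line([x,y,240],rate=300)
if ok:
    x,y=475.3,-258
    manip.move_pose([x,y,180],Q(.057))
    touch_down(x,y,145,122)
    manip.servo_line([x,y,185],rate=300); st()
E
```

```text
contact [-0.9 -2.3  4.2] 15.89 [522.22 208.04 153.34] [-1.09 -1.26  4.21] 0.003
contact [-0.3  1.4  3.6] 22.65 [ 475.65 -258.16  126.3 ] [-0.12  0.51  3.98] 0.003
 23.0 [ 475.99 -258.63  186.28] [ 0.91 -0.34  0.25] -0.001
```

Both touches agree: the tips are about 32.5 mm above the reported TCP, and the peg axis is at z ≈ 182. The plate must therefore rise 55 mm to bring the hole onto the axis. Now grasp beside the hole (local y = -4, clear of the collar), lift, and carry to in front of the ball.

```bash
cat >> h.py <<'E'
YAW=.125; e=np.array([np.cos(YAW),np.sin(YAW),0]); nn=np.array([-np.sin(YAW),np.cos(YAW),0])
BALL=np.array([497.5,204.5,0])
def T(s,dy=0,z=151): # s: hole centre along peg from ball centre
    p=BALL+e*s+nn*(29+dy); p[2]=z; return p.tolist()
E
python3 - <<'E'
from h import *
g=[475.8,-267.4]
grip(0.45,60); manip.move_pose(g+[150],Q(.057)); manip.servo_line(g+[96],rate=120); st("at")
grip(0.0,60); st("gripped")
manip.servo_line(g+[190],rate=120); st("lifted")
manip.move_pose(T(-45,0,190),Q(YAW)); manip.servo_line(T(-32,0,151),rate=120); manip.pause(.2); st("pre")
o=[]
for n in("side","scene","wrist"):
    c=vision.get_calibration(n); im=vision.snapshot(n)[:,:,::-1]; cv2.imwrite(f"pics/p_{n}.png",im)
    for k,X in(("hole",BALL-32*e+[0,0,182]),("ball",BALL+[0,0,182])): print(n,k,proj(c,X,n=="wrist"))
    o.append(im)
a=cv2.resize(o[0][180:280,240:360],(480,400),interpolation=cv2.INTER_CUBIC)
b=cv2.resize(o[1][170:250,360:440],(320,320),interpolation=cv2.INTER_CUBIC)
w=cv2.resize(o[2][180:280,220:420],(320,160))
C=np.zeros((500,800,3),np.uint8);C[:400,:480]=a;C[:320,480:]=b;C[330:490,480:]=w;cv2.imwrite("pics/p.png",C)
E
```

```text
at 24.32 [ 476.41 -267.71   96.81] [-0.53  0.31  0.74] 0.449
gripped 24.67 [ 476.46 -267.95   97.2 ] [-0.64  0.24  5.96] 0.129
lifted 25.6 [ 475.11 -266.83  189.11] [-0.4  -0.33 -2.45] 0.132
pre 28.09 [462.48 229.36 151.76] [-0.13 -0.22 -2.59] 0.13
side hole [309.11919868 223.80638921]
side ball [298.02528029 221.77383408]
scene hole [408.05172633 200.3824347 ]
scene ball [401.8919403  205.10528733]
wrist hole [320.70327452 303.02483234]
wrist ball [375.23153871 301.92479405]
```

View pics/p.png

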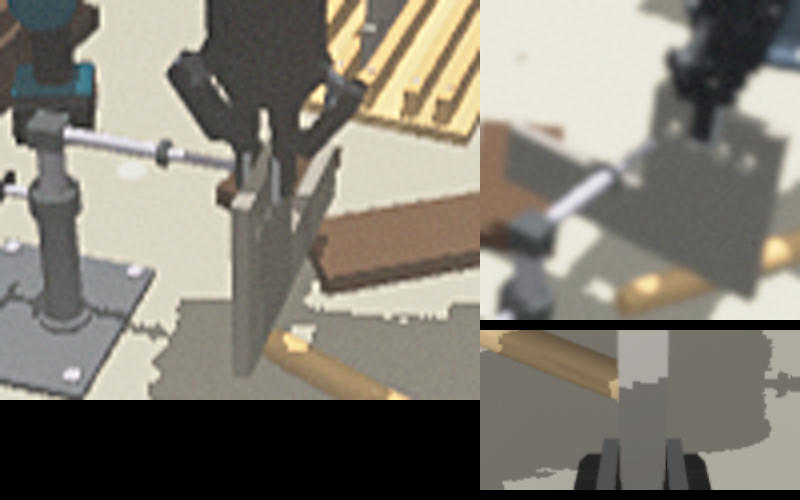

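The scene view shows the -33 hole near crop (675,125) and the ball near (645,148). Both are within about 1.5 px of prediction relative to each other, and the plate looks level. Ease on in small steps with force feedback.

```bash
cat >> h.py <<'E'
def slide(s0,s1,dy,z,step=2.5,th=3.0):
    f0=fm(6); s=s0
    while s<s1:
        s=min(s+step,s1); manip.servo_line(T(s,dy,z),rate=50); d=fm(6)-f0
        if np.linalg.norm(d)>th: print("contact s",s,np.round(d,1),np.round(state()["wrist_torque"],2)); return s,d
    print("reached",s,np.round(d,1)); return s,d
E
python3 - <<'E'
from h import *
manip.servo_line(T(-14,0,151),rate=60); manip.pause(.2)
slide(-14,15,0,151); st()
E
```

```text
reached 15 [0.2 0.4 1.4]
 31.89 [508.87 235.12 150.98] [-0.81  0.04 -1.41] 0.129
```

```bash
python3 - <<'E'
from h import *
slide(15,36,0,151,step=3.5); st()
o=[]
for n in("side","scene"):
    c=vision.get_calibration(n); im=vision.snapshot(n)[:,:,::-1]; print(n,proj(c,BALL+36*e+[0,0,182])); o.append(im)
a=cv2.resize(o[0][180:280,240:340],(400,400),interpolation=cv2.INTER_CUBIC)
b=cv2.resize(o[1][170:250,350:430],(400,400),interpolation=cv2.INTER_CUBIC)
cv2.imwrite("pics/q.png",np.hstack([a,b]))
E
```

```text
reached 36.0 [ 0.5  0.  -1.2]
 33.39 [529.94 237.79 151.  ] [-0.33  0.06 -2.64] 0.13
side [285.71669852 219.51873628]
scene [394.70957518 210.61217539]
```

View pics/q.png

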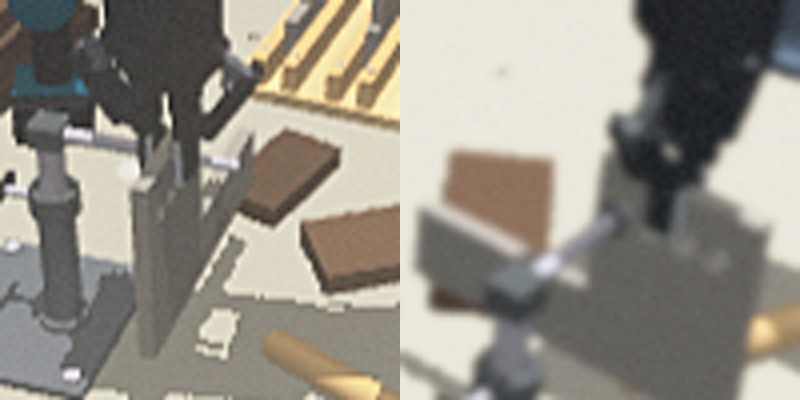

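The side view shows the peg and ball emerging through the plate towards the robot, and the scene view shows it in the hole nearest the bar end. Now slide to the collar, lower until the peg carries the weight, and release.

```bash
python3 - <<'E'
from h import *
manip.pause(.2)
s,d=slide(36,48,0,151,step=1,th=2.5); st("collar?")
if np.dot(d,e)<-1.5 :
    f0=fm(8); z=151
    while z>145:
        z-=.7; manip.servo_line(T(s,0,z),rate=40); dd=fm(6)-f0
        print(round(z,1),np.round(dd,1))
        if dd[2]>2.2: break
    st("lowered")
E
```

```text
contact s 44 [-5.2 -0.2  2.4] [-0.1   0.78 -0.06]
collar? 35.69 [536.09 238.6  150.82] [-5.57 -0.77  0.39] 0.129
150.3 [ 1.   1.1 -0.1]
149.6 [0.4 0.4 1. ]
148.9 [-0.3  0.1  3.5]
lowered 36.44 [536.11 238.59 149.24] [-5.9  -0.69  3.85] 0.129
```

```bash
python3 - <<'E'
from h import *
manip.servo_line(T(43.6,0,148.9),rate=20); st("relax")
for o in (.16,.2,.3,.45): grip(o,20)
st("open"); p=np.array(state()["tcp_pos"])
manip.servo_line((p+[0,0,60]).tolist(),rate=80); manip.servo_line((p+[-60,0,160]).tolist(),rate=200); manip.pause(.7); st("away")
c=[vision.get_calibration(n) for n in("side","scene","wrist")]
o=[vision.snapshot(n)[:,:,::-1] for n in("side","scene","wrist")]
for k in c[:2]: print(proj(k,BALL+42*e+[0,0,182]))
cv2.imwrite("pics/f_full.png",o[0])
a=cv2.resize(o[0][150:290,210:350],(400,400),interpolation=cv2.INTER_CUBIC)
b=cv2.resize(o[1][170:270,340:440],(400,400),interpolation=cv2.INTER_CUBIC)
w=cv2.resize(o[2][100:300,240:440],(200,200),interpolation=cv2.INTER_AREA)
C=np.zeros((600,800,3),np.uint8);C[:400,:400]=a;C[:400,400:]=b;C[400:,:200]=w;C[400:,210:530]=cv2.resize(o[0],(320,200),interpolation=cv2.INTER_AREA);cv2.imwrite("pics/f.png",C)
E
```

```text
relax 36.69 [536.09 238.6  149.26] [-5.58 -0.    3.56] 0.13
open 37.66 [537.18 238.7  148.89] [-0.09 -0.04 -0.06] 0.451
away 39.99 [477.21 238.7  308.93] [-1.39  0.23 -0.51] 0.451
[283.68271652 219.1460834 ]
[393.48547592 211.55072104]
```

View pics/f.png

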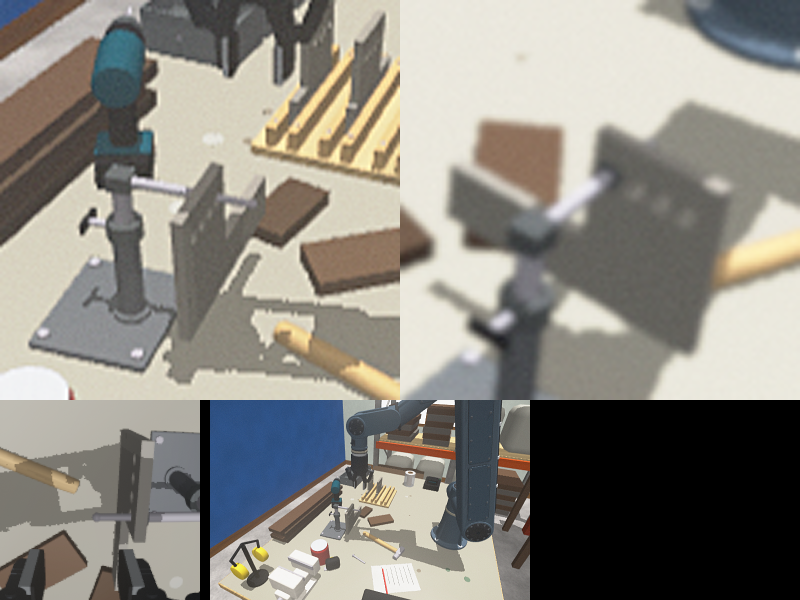

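The plate hangs level on its end hole, with the collar visible flush against its back face. The gripper is clear, and the other plates and objects look undisturbed. Handing in.

```bash
python3 -c "
from h import *
manip.close_job(); st('done')"
```

```text
the job is handed in; nothing more can be done
the job is handed in; nothing more can be done
```

I hung the front plate on the stand's peg and handed the job in at about 40 s on the robot's clock. It was plate_b, the long L. It hangs by its y = -33 mm hole, the one almost exactly at its centre of mass (about -32 mm).

**Fit:**
- The hole passed over the ball with no force above noise (under about 1.5 N).
- The plate then met the collar at about 5 N and was lowered until the peg carried its weight, then released.

**Last checks:**
- After release the wrist force read about zero.
- The pictures show the plate level, long edge down, with the collar against its back face.
- The other two plates and the rest of the bench look undisturbed. I judged level and flush by eye, not by measurement.

**What disagreed or failed:**
- **Fingertip position:** the fingertips turned out to be about 32 mm short of the reported TCP. My first touch on the peg missed because of this. Triangulation and touches on both the peg and the plate's top edge agreed on the offset, and I used those relative heights (peg axis about 182 mm above the bench).
- **Collar force at release:** a 0.4 mm back-off before release did not relax the push on the collar, so the plate was let go with about 5.6 N still on it.

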